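Wipe the station's touch display

ROBOT

A 7-joint arm with a two-finger parallel gripper is mounted at the origin on the work surface. World frame = base frame: x ahead of the robot, y to its left, z up, the work surface at z = 0. Lengths are in m, angles in degrees, forces in N, time in s.
With the tool pointing down it reaches from about 0.425 to 0.825 m from the base axis. Payload 3.6 kg.
Tool frame: the origin (TCP) lies at the very end of the fingers, on their centre line; the grasp point (between the pads) lies behind it (ctrl.hold_point_z is the z of the grasp point in the tool frame, in m); z points along the fingers, y is the line along which they close (so a half turn about z gives the same grasp; the last joint's range is limited). The gripper opens to 85 mm and grips with 20 to 120 N. Pads are 22 mm wide; open, the fingers measure 114 mm over their backs; the gripper's body (76 mm by 85 mm) begins 54 mm behind the grasp point. The pads swing forward as they close: fully open they stand 13 mm farther back than shut.
Start: joints at [-71.247, 35.231, -0.722, 81.555, 0.464, 63.22, -2.315], TCP at [0.225, 0.61, 0.231] pointing down, gripper open.
Joint ranges: [-178.69, 178.69], [-17.37, 117.87], [-77.05, 75.6], [15.02, 138.74], [-78.02, 258.01], [0.78, 113.62], [-162.83, 162.83]. Speed limits (degrees/s): [159.86, 159.86, 180, 180, 180, 180, 180].

INTERFACE

Orientations are given as a 3x3 rotation matrix whose columns are the frame's x, y, z axes.
In Python, from bench import ctrl gives the robot as it stands. The module is installed in compiled form; this text tells all that it offers.
- The arm moves only by the shell command python3 -m handwheel 'ROWS' [FORCE]. ROWS is JSON, a list of rows, each a list of 3 entries, a list of its own where there are three numbers: the turn, a rotation vector about the tool's x, y, z each as a share of 90 degrees, from -1 to 1, then the shift along the tool's x, y, z each as a share of 300 mm, from -1 to 1, then the gripper's target within -1 to 1 (fully open at 1, half-way at 0, shut at -1). A call has 1 to 20 rows; each row is the pose to reach, as a shift and turn from the pose commanded when the call began, along the tool's axes at that moment; what a row does not reach only later rows make up. A row lasts 1/8 s, in which the tool goes at most 62.5 mm and 10.7 degrees, less where a joint would pass 70% of its speed; a pose out of reach is approached as far as the arm can. A call with a number of a shift or a turn outside -1 to 1 is refused whole. A call with a gripper value outside its range is refused whole. The fingers move at their own pace and stop on an object; FORCE is the grip in N (left out, the last holds). Time passes only in rows, so rows that repeat a pose let the fingers close. It gives the time, the measured TCP pose, the force, the opening and the grip force at its end, in the units of the state.
- ctrl.observe(): the state, without advancing time (a new reading comes with each control period).
- ctrl.snapshot(name): name is "side" or "top"; returns the picture (480x640x3 uint8, blue, green, red); there is no depth.
- ctrl.calibration(name): a dict with "fovy" (degrees; the focal length in pixels is half the picture's height over the tangent of half this angle, whatever the lens; pixels are square), "cx", "cy" (the principal point, pixels), "world_from_camera" (4x4, takes a point from camera to world coordinates). Camera axes: x right, y down, z forward; pixel columns grow to the right and rows downward; lengths in m; the calibration is good to about 2 mm. A picture is of the moment at which its call begins. calibration takes no time and is no camera call.
- ctrl.finish_job(): hands the job in; it is judged then, once.
The state is a dict: "time_s": time; "joint_positions": joint angles; "dq": joint speeds; "joint_efforts": joint torques, N m; "tool_pos": TCP position; "orientation": TCP orientation; "wrist_force": force on the tool from outside, world axes, zero at the start; "torque": the same for the moment, N m; "width": finger opening in m; "gripper_force": force on a finger pad.
Only numpy, scipy, OpenCV 4.12 (cv2) and the standard library are available. Lean on these libraries where they do the work, as an engineer would, in place of code of your own. Each camera call takes 0.05 s, during which the arm holds its last target. There are 200 camera calls.

TASK

Take the blue screen wiper out of its grey tray and wipe the sloping touch display from its left edge to its right edge as the operator sees it, with the long pad standing up and down the glass so that it covers the full height, its felt flat on the glass and lightly, steadily pressed all the way. Let nothing but the wiper touch the display, then put the wiper back in its tray, felt side down. Leave the paddle key, tuning knob, hand microphone and mug where they are.

Things in the scene. Friction and masses are not known exactly. Their poses are not given: they have to be found in the camera images.
- wiper: loose screen wiper, 0.15 to 0.23 kg. Origin: centre of the felt's underside (cushion relaxed); z up out of the tool's back, x along its length, y across. Dark felt pad 150 x 40 mm (x, y), 8 mm thick, under a pale cushion; blue plate 156 x 46 mm, z = 12 to 22 mm; blue grip rib 100 mm long (x), 24 mm thick (y), flat sides, z = 22 to 66 mm. Alike end for end
- felt (a point): centre of the felt's underside. The pad is cushioned: it yields along the tool's z by 0.6 mm per newton (1.6 N/mm), at most 6 mm (about 10 N), then is hard; resting on its felt the tool sits about 1 mm low. Made for a press of 3 to 9 N
- tray: fixed grey open tray, outside 190 x 76 mm (x, y), 20 mm high, walls and floor 4 mm thick; origin: centre of its underside, z up. The wiper starts in it standing on its felt, its length along the tray's, within 10 mm of the middle
- screen: flat black front of the touch display, 190 mm high (x), 284 mm wide (y), panel 22 mm thick, no raised rim. Origin: centre of the front face; x up the slope, y to the operator's left, z out of the glass (towards the robot and up). The glass to wipe is 150 mm (x) by 262 mm (y) about the origin. The face lies 24 to 32 degrees from level; its stiff pivots do not give under a wipe
- display: fixed dark steel gimbal bracket that carries the screen (the screen belongs to it): foot 100 x 298 mm, two side arms and round black clamp knobs at y = +-144 to 165 mm, up to 116 mm high; origin: centre of the foot's underside, z up, front towards -x. The screen's centre is about 110 mm above the table, its upper edge 150 to 165 mm
- paddle: bystander: twin-lever morse paddle with brass posts on a black base, 120 x 115 x 40 mm; origin under its middle, on the table before the display
- tuning_knob: bystander: remote tuning knob, dark box 90 x 75 mm with an aluminium knob, 42 mm high; origin under its middle, on the table before the display
- microphone: bystander: dark hand microphone lying flat, 125 x 65 x 26 mm; origin under its middle, before the tray
- mug: bystander: white mug, 82 mm wide, 95 mm high, with a handle; origin under its middle, beyond the tray

How it is judged:
By the outcome, as a careful person would: the job done as asked, in the order asked, and still so for the second after the job is handed in, with the robot touching nothing.
It also fails if it takes over 64 s, if anything falls off the work surface, if the arm or the gripper's body presses on something with over 40 N, if the wrist force passes 120 N, or if a joint passes its speed limit or range.

## Working session

There is one attempt and no reset: what is moved stays moved. The work goes in short steps, Python scripts to look and compute and a shell command to move; the robot and the scene stay as the last step left them, time stands still between calls to the robot, and variables do not carry over. Pictures are saved under pics/ and viewed, at most 10 in all, crops included, and the job is handed in when it is done.

```bash
mkdir -p pics; python3 - <<'E'
from bench import ctrl
import cv2
s=ctrl.observe();print(s, ctrl.hold_point_z)
for n in("side","top"):
    cv2.imwrite(f"pics/{n}0.png",ctrl.snapshot(n));print(n,ctrl.calibration(n))
E
```

```text
{'time_s': 0.0, 'joint_positions': array([-71.24674379,  35.28829495,  -0.72281375,  81.64305266,
         0.4640424 ,  63.22009721,  -2.31483712]), 'dq': array([ 0.05122561, -0.00259235,  0.01495432, -0.04391843,  0.01036835,
       -0.09431936,  0.0147911 ]), 'joint_efforts': array([-3.21198240e-04, -4.69224322e+01,  2.59113740e-01, -1.71035796e+01,
        9.92646179e-03,  9.70532710e-03, -9.60207274e-06]), 'tool_pos': array([0.22492676, 0.60900794, 0.23013897]), 'orientation': array([[-9.38083059e-01,  3.46409341e-01, -8.62585484e-04],
       [ 3.46410412e-01,  9.38079872e-01, -2.44538203e-03],
       [-3.79290969e-05, -2.59278005e-03, -9.99996638e-01]]), 'wrist_force': array([-0.22362778,  0.00706977,  0.22943569]), 'torque': array([ 0.03848221, -0.01165826, -0.0428451 ]), 'gripper_force': 0.0, 'width': 0.08517889342053432} -0.0187
side {'fovy': 42.74148927415619, 'cx': 325.26634496411856, 'cy': 236.2514821427757, 'world_from_camera': array([[ 0.90912314, -0.28708832,  0.30178704,  0.22134104],
       [-0.41639937, -0.60844658,  0.67557703, -0.75145664],
       [-0.01032898, -0.73984664, -0.67269626,  0.91192442],
       [ 0.        ,  0.        ,  0.        ,  1.        ]])}
top {'fovy': 43.38005625526063, 'cx': 330.9689630932771, 'cy': 237.44423446599376, 'world_from_camera': array([[ 3.01036551e-02, -9.93347201e-01,  1.11153538e-01,
         4.56952874e-01],
       [-9.99543840e-01, -3.01866685e-02,  9.36365434e-04,
         6.06055491e-02],
       [ 2.42521903e-03, -1.11131022e-01, -9.93802804e-01,
         1.24207964e+00],
       [ 0.00000000e+00,  0.00000000e+00,  0.00000000e+00,
         1.00000000e+00]])}
```

View pics/side0.png

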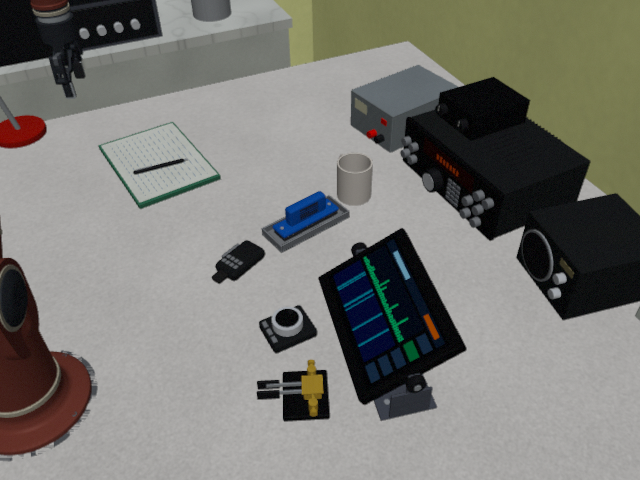

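View pics/top0.png

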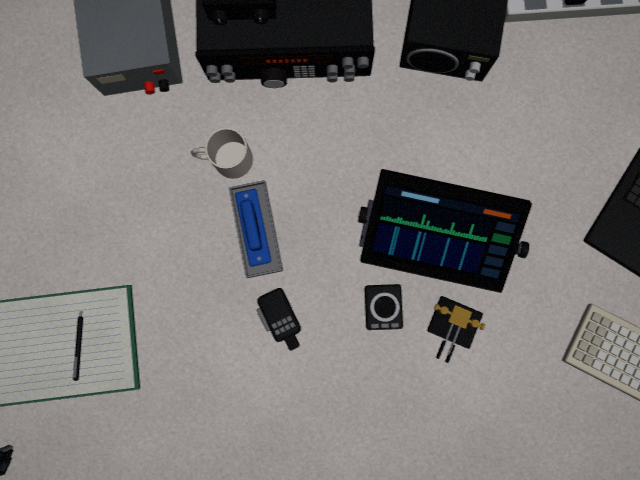

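```bash
python3 - <<'E'
import cv2,numpy as np
t=cv2.imread("pics/top0.png");s=cv2.imread("pics/side0.png")
def c(im,x0,y0,x1,y1,k):
    o=cv2.resize(im[y0:y1,x0:x1],None,fx=k,fy=k,interpolation=cv2.INTER_CUBIC)
    o=np.clip(o.astype(float)*1.6+20,0,255).astype(np.uint8)
    for x in range((x0+9)//10*10,x1,10):
        cv2.line(o,((x-x0)*k,0),((x-x0)*k,6 if x%50 else 16),(0,0,255),1)
    for y in range((y0+9)//10*10,y1,10):
        cv2.line(o,(0,(y-y0)*k),(6 if y%50 else 16,(y-y0)*k),(0,0,255),1)
    return o
cv2.imwrite("pics/c1.png",c(t,350,160,545,300,4))
cv2.imwrite("pics/c2.png",c(s,310,220,475,410,3))
a=c(t,220,175,290,285,5);b=c(s,255,185,355,255,4)
m=np.zeros((550,760,3),np.uint8);m[:550,:350]=a;m[:280,355:755]=b
cv2.imwrite("pics/c3.png",m)
E
```

```text
(no output)
```

View pics/c1.png

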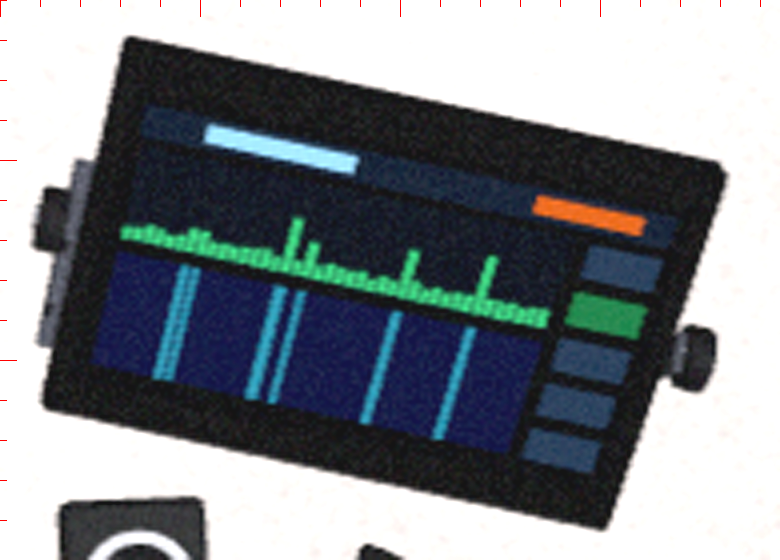

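View pics/c2.png

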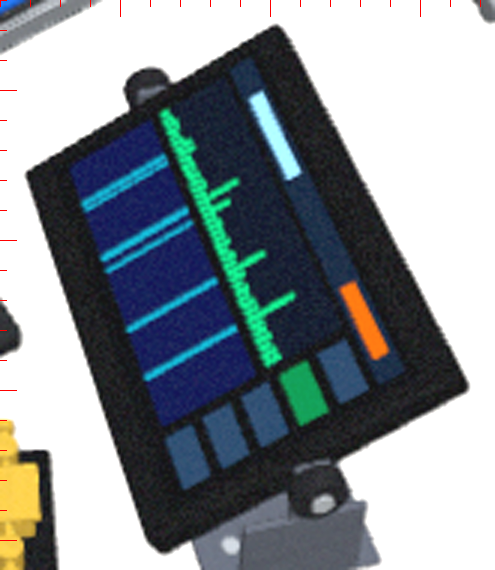

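View pics/c3.png

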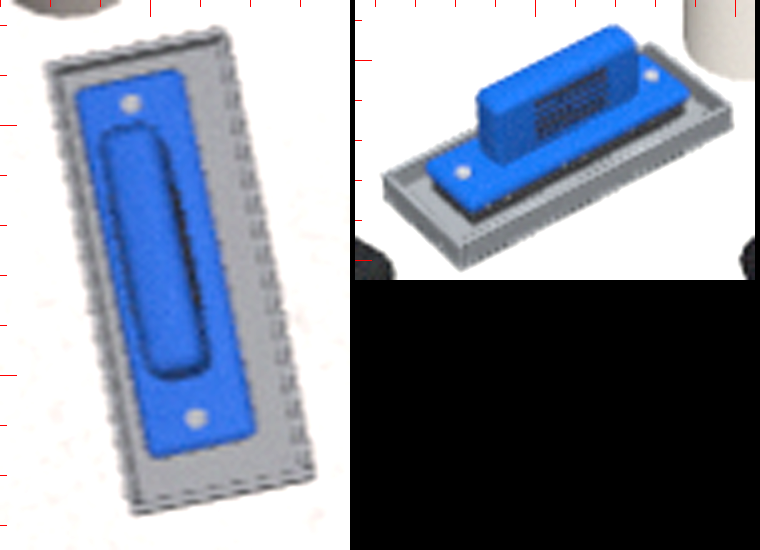

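The top view shows the screen corners at about (381,169), (531,202), (501,292) and (361,261), with the wiper at (252,227) in its tray. The side view shows the screen corners at about (403,229), (466,348), (364,403) and (319,277). Next I fit the poses.

```bash
cat > h.py <<'E'
import numpy as np,cv2
from scipy.optimize import least_squares
from scipy.spatial.transform import Rotation as R
from bench import ctrl
CAL={n:ctrl.calibration(n) for n in("side","top")}
def proj(n,P):
    c=CAL[n];T=np.linalg.inv(c["world_from_camera"]);f=240/np.tan(np.radians(c["fovy"]/2))
    q=np.atleast_2d(P)@T[:3,:3].T+T[:3,3]
    return q[:,:2]/q[:,2:]*f+[c["cx"],c["cy"]]
def onplane(n,uv,z):
    c=CAL[n];M=c["world_from_camera"];f=240/np.tan(np.radians(c["fovy"]/2))
    d=M[:3,:3]@[(uv[0]-c["cx"])/f,(uv[1]-c["cy"])/f,1];o=M[:3,3]
    return o+d*(z-o[2])/d[2]
def scrR(yaw,tilt):  # columns x up slope, y left, z out
    return R.from_euler("ZY",[yaw,-tilt],degrees=True).as_matrix()
def go(pos,Rm):
    s=ctrl.observe();O=s["orientation"]
    sh=O.T@(np.array(pos)-s["tool_pos"]);rv=R.from_matrix(O.T@Rm).as_rotvec(degrees=True)
    print("turn",np.round(rv/90,4),"shift",np.round(sh/.3,4),"mm",np.round(sh*1e3,1),"deg",np.round(rv,2))
E
python3 - <<'E'
from h import *
im={n:cv2.GaussianBlur(cv2.imread(f"pics/{n}0.png"),(0,0),.7).max(2).astype(float) for n in CAL}
u=lambda p,o,k:(np.array(p)+.5)/k-.5+o
Q={"top":u([(126,37),(725,168),(605,530),(43,407)],(350,160),4),"side":u([(280,26),(468,386),(162,552),(27,173)],(310,220),3)}
F={"top":[(.08,.92)]*1+[(.08,.35),(.08,.92),(.72,.92)],"side":[(.08,.92),(.08,.3),(.08,.92),(.08,.35)]}
pts={}
for n in Q:
    L=[]
    for i in range(4):
        a,b=Q[n][i],Q[n][(i+1)%4];d=(b-a)/np.linalg.norm(b-a);nn=np.array([d[1],-d[0]]) # outward in image? 
        if nn@(a-Q[n].mean(0))<0:nn=-nn
        for f in np.linspace(*F[n][i],15):
            t=np.linspace(-5,5,101);p=a+f*(b-a)+t[:,None]*nn
            v=cv2.remap(im[n],p[:,0].astype(np.float32)[None],p[:,1].astype(np.float32)[None],1)[0]
            h=(np.median(v[:15])+np.median(v[-15:]))/2
            if v[-1]-v[0]>40: L.append(p[np.argmax(v>h)])
    pts[n]=L;print(n,len(L))
box=np.array([(x,y,z) for x in(-.095,.095) for y in(-.142,.142) for z in(0,-.022)])
def res(p):
    W=box@scrR(p[3],p[4]).T+p[:3];r=[]
    for n in pts:
        h=cv2.convexHull(proj(n,W).astype(np.float32))
        r+=[cv2.pointPolygonTest(h,(float(a),float(b)),True) for a,b in pts[n]]
    return np.array(r)
x0=[*(onplane("top",Q["top"].mean(0),.11)),-12,28]
for z in (0,1):
    s=least_squares(res,x0,loss="soft_l1",f_scale=.5,diff_step=1e-4,x_scale=[.01,.01,.01,1,1]);x0=s.x
print("screen",np.round(s.x,4),"rms",np.sqrt(np.mean(res(s.x)**2)))
# wiper
d1,d2=u((130,103),(220,175),5),u((196,418),(220,175),5)
e1,e2=u((652-355,75),(255,185),4),u((463-355,172),(255,185),4)
for n,a,b in(("top",d1,d2),("side",e1,e2)):
    A,B=onplane(n,a,.025),onplane(n,b,.025);print(n,"wiper",(A+B)/2,np.degrees(np.arctan2(*(A-B)[1::-1])),np.linalg.norm(A-B))
P=[onplane("top",u(p,(220,175),5),.02) for p in[(46,66),(225,28),(315,480),(133,513)]]
print("tray",np.mean(P,0));e=P[0]+P[1]-P[2]-P[3];print(np.degrees(np.arctan2(e[1],e[0])),np.linalg.norm(e)/2)
P=[onplane("side",u((x-355,y),(255,185),4),.02) for x,y in[(652,43),(733,112),(461,250),(385,180)]]
print("tray side",np.mean(P,0))
E
```

```text
top 60
side 60
screen [  0.5961  -0.1481   0.106  -10.7283  31.781 ] rms 0.45926784886004957
top wiper [0.61055752 0.22257404 0.025     ] 14.256163550325724 0.1322820566322342
side wiper [0.60889945 0.22134843 0.025     ] 13.883457075722953 0.132418684523785
tray [0.60716558 0.21626422 0.02      ]
13.539628047608629 0.1888834794922913
tray side [0.60475752 0.20973683 0.02      ]
```

```bash
cat >> h.py <<'E'
def down(yaw):
    a=np.radians(yaw);x=np.array([-np.cos(a),-np.sin(a),0]);z=np.array([0,0,-1.]);return np.c_[x,np.cross(z,x),z]
PICK=np.array([.6097,.222,.031]);PYAW=14.05
E
python3 -c "
from h import *
go(PICK+[0,0,.1],down(PYAW))"
```

```text
turn [-0.0015 -0.0005 -0.3813] shift [-1.6502 -0.7654  0.3326] mm [-495.1 -229.6   99.8] deg [ -0.13  -0.04 -34.32]
```

```bash
python3 -m handwheel '[[[0,0,-0.38],[-1,-0.5,0],1],[[0,0,-0.38],[-1,-0.5,0],1],[[0,0,-0.38],[-1,-0.5,0],1],[[0,0,-0.38],[-1,-0.5,0],1],[[0,0,-0.38],[-1,-0.5,0],1],[[0,0,-0.38],[-1,-0.5,0],1],[[0,0,-0.38],[-1,-0.5,0],1]]' 60
python3 -c "
from h import *
go(PICK+[0,0,.1],down(PYAW))"
```

```text
time_s: 0.98
tool_pos: [0.4563, 0.3626, 0.2308]
orientation: [[-0.972, -0.236, -0.0], [-0.236, 0.972, -0.002], [0.001, -0.002, -1.0]]
wrist_force: [0.3, 0.0, -0.1]
width: 0.0856
gripper_force: 0.0
turn [-0.001  -0.0004 -0.0048] shift [-0.3868 -0.5753  0.3332] mm [-116.  -172.6  100. ] deg [-0.09 -0.03 -0.43]
```

```bash
python3 -m handwheel '[[[0,0,0],[-0.387,-0.575,0.333],1],[[0,0,0],[-0.387,-0.575,0.333],1],[[0,0,0],[-0.387,-0.575,0.333],1],[[0,0,0],[-0.387,-0.575,0.333],1],[[0,0,0],[-0.387,-0.575,0.333],1],[[0,0,0],[-0.387,-0.575,0.333],1]]'
python3 -c "
from h import *
go(PICK,down(PYAW))
t=ctrl.snapshot('top');s=ctrl.snapshot('side')
a=cv2.resize(t[130:300,190:330],None,fx=3,fy=3);b=cv2.resize(s[110:270,230:370],None,fx=3,fy=3)
m=np.zeros((510,800,3),np.uint8);m[:,:420]=a;m[:480,420:800]=b[:,:380];cv2.imwrite('pics/hov.png',m)"
```

```text
time_s: 1.72
tool_pos: [0.6073, 0.229, 0.1313]
orientation: [[-0.97, -0.244, -0.002], [-0.244, 0.97, 0.003], [0.001, 0.003, -1.0]]
wrist_force: [0.8, 0.1, -0.5]
width: 0.0855
gripper_force: 0.0
turn [ 0.0018 -0.0005  0.001 ] shift [-0.0023 -0.0257  0.3344] mm [ -0.7  -7.7 100.3] deg [ 0.16 -0.05  0.09]
```

View pics/hov.png

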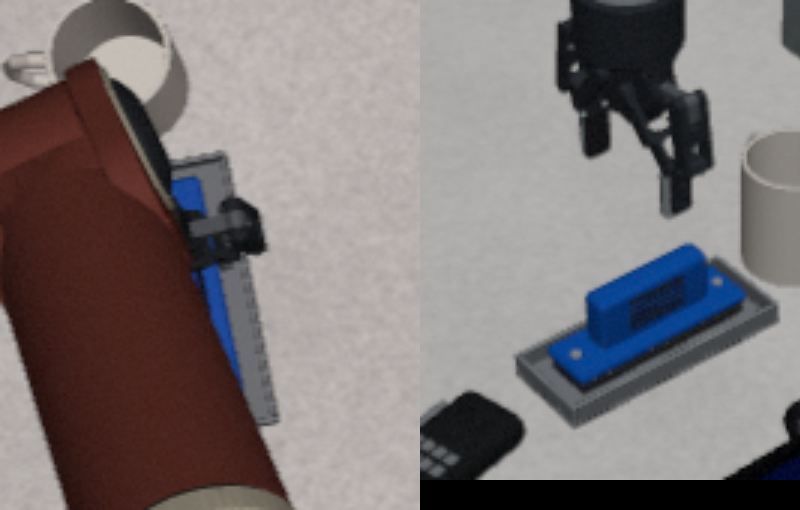

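The gripper hovers over the rib, with its fingers straddling it. Some lag still needs to settle.

```bash
python3 -m handwheel '[[[0,0,0],[0,0,0.133],1],[[0,0,0],[0,0,0.133],1],[[0,0,0],[0,0,0.133],1],[[0,0,0],[0,0,0.133],1]]'
python3 -c "
from h import *
go(PICK,down(PYAW))"
```

```text
time_s: 2.33
tool_pos: [0.6097, 0.2265, 0.0934]
orientation: [[-0.97, -0.241, 0.003], [-0.241, 0.97, 0.001], [-0.003, 0.001, -1.0]]
wrist_force: [-0.0, -0.0, -0.6]
width: 0.0852
gripper_force: 0.0
turn [ 0.0004  0.002  -0.001 ] shift [ 0.0044 -0.0147  0.2079] mm [ 1.3 -4.4 62.4] deg [ 0.04  0.18 -0.09]
```

```bash
python3 -m handwheel '[[[0,0,0],[0.004,-0.015,0.1],1],[[0,0,0],[0.004,-0.015,0.2],1],[[0,0,0],[0.004,-0.015,0.2],1],[[0,0,0],[0.004,-0.015,0.2],1],[[0,0,0],[0.004,-0.015,0.2],1],[[0,0,0],[0.004,-0.015,0.2],1]]'
python3 -c "
from h import *
go(PICK,down(PYAW))"
```

```text
time_s: 3.08
tool_pos: [0.6095, 0.2213, 0.0327]
orientation: [[-0.971, -0.241, 0.002], [-0.241, 0.971, 0.001], [-0.002, 0.0, -1.0]]
wrist_force: [0.3, -0.5, 0.1]
width: 0.0853
gripper_force: 0.0
turn [ 0.0002  0.0013 -0.0013] shift [-0.0013  0.0021  0.0058] mm [-0.4  0.6  1.7] deg [ 0.02  0.12 -0.12]
```

```bash
python3 -m handwheel '[[[0,0.001,0],[0,0.002,0.004],0],[[0,0.001,0],[0,0.002,0.004],-0.5],[[0,0.001,0],[0,0.002,0.004],-1],[[0,0.001,0],[0,0.002,0.004],-1],[[0,0.001,0],[0,0.002,0.004],-1],[[0,0.001,0],[0,0.002,0.004],-1],[[0,0.001,0],[0,0.002,0.004],-1],[[0,0.001,0],[0,0.002,0.004],-1],[[0,0.001,0],[0,0.002,0.004],-1],[[0,0.001,0],[0,0.002,0.004],-1]]' 80
python3 -c "
from h import *
go(PICK,down(PYAW))"
```

```text
time_s: 4.32
tool_pos: [0.6086, 0.2215, 0.0303]
orientation: [[-0.971, -0.241, -0.002], [-0.241, 0.971, -0.0], [0.002, -0.0, -1.0]]
wrist_force: [-0.7, 0.5, -0.4]
width: 0.0232
gripper_force: 78.2
turn [-0.     -0.0011 -0.0013] shift [-0.0039  0.0007 -0.0024] mm [-1.2  0.2 -0.7] deg [-0.   -0.1  -0.12]
```

```bash
cat >> h.py <<'E'
S=np.array([.5961,-.1481,.106]);SYAW,STILT=-10.73,31.78
def wipe_pose(y,h,x=0,yaw=SYAW,tilt=STILT,S=S):
    r=scrR(yaw,tilt);Rt=np.c_[-r[:,0],r[:,1],-r[:,2]]
    return S+r@[x,y,h+.0273]+Rt[:,0]*.0012,Rt
E
python3 -m handwheel '[[[0,0,0],[0,0,-0.1],-1],[[0,0,0],[0,0,-0.25],-1],[[0,0,0],[0,0,-0.45],-1],[[0,0,0],[0,0,-0.6],-1],[[0,0,0],[0,0,-0.6],-1],[[0,0,0],[0,0,-0.6],-1]]'
python3 -c "
from h import *
go(*wipe_pose(.116,.06))
print(wipe_pose(.116,.06)[0])
s=ctrl.observe();print(s['wrist_force'],s['torque'])"
```

```text
time_s: 5.08
tool_pos: [0.6077, 0.221, 0.2087]
orientation: [[-0.971, -0.241, -0.005], [-0.241, 0.971, -0.002], [0.005, -0.001, -1.0]]
wrist_force: [-0.6, 0.2, -2.5]
width: 0.0231
gripper_force: 79.1
turn [ 0.0749 -0.3506  0.2673] shift [ 0.3144 -0.768   0.0993] mm [  94.3 -230.4   29.8] deg [  6.74 -31.56  24.06]
[ 0.5715213  -0.02537818  0.17957969]
[-0.6377345   0.21550655 -2.45093911] [-0.01892155 -0.00099833  0.0132252 ]
```

```bash
python3 -m handwheel '[[[0.03,-0.12,0.09],[0.314,-0.768,0],-1],[[0.05,-0.23,0.18],[0.314,-0.768,0],-1],[[0.075,-0.35,0.267],[0.314,-0.768,0],-1],[[0.075,-0.35,0.267],[0.314,-0.768,0.05],-1],[[0.075,-0.35,0.267],[0.314,-0.768,0.1],-1],[[0.075,-0.35,0.267],[0.314,-0.768,0.1],-1],[[0.075,-0.35,0.267],[0.314,-0.768,0.1],-1],[[0.075,-0.35,0.267],[0.314,-0.768,0.1],-1]]'
python3 -c "
from h import *
go(*wipe_pose(.116,.025))
s=ctrl.observe();print(s['orientation'].T@s['wrist_force'],s['torque'])
t=ctrl.snapshot('top');s=ctrl.snapshot('side');cv2.imwrite('pics/t2.png',t)
b=cv2.resize(s[140:440,240:540],None,fx=2,fy=2);cv2.imwrite('pics/s2.png',b)"
```

```text
time_s: 6.08
tool_pos: [0.5719, -0.0246, 0.1804]
orientation: [[-0.84, 0.187, 0.51], [0.159, 0.982, -0.098], [-0.519, -0.001, -0.855]]
wrist_force: [0.7, 0.6, -2.1]
width: 0.0233
gripper_force: 79.1
turn [-0.0007 -0.0054  0.0002] shift [ 0.0012 -0.0027  0.1186] mm [ 0.4 -0.8 35.6] deg [-0.07 -0.49  0.02]
[0.60316698 0.73541232 2.05503697] [ 0.11839739  0.7931184  -0.03363522]
```

View pics/s2.png

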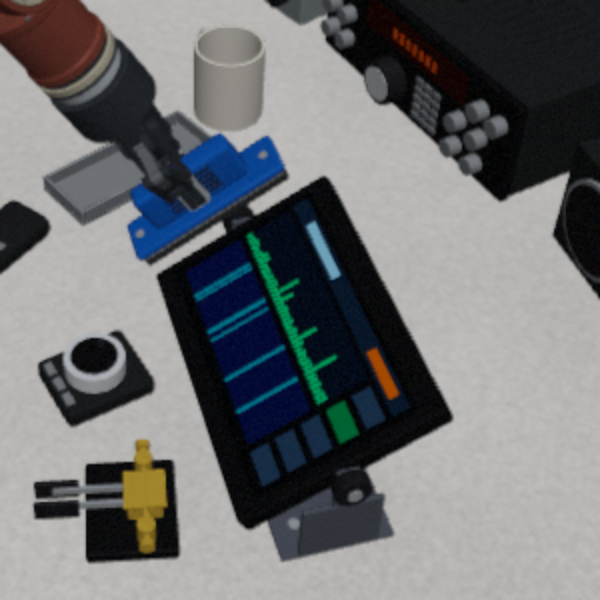

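The wiper is level above the left end of the glass; its plate dots show at (264,156) and (140,235) in the crop. I'll descend to about 12 mm above the glass and check the pose.

```bash
python3 - <<'E'
from h import *
s=ctrl.observe();O=s["orientation"];p=s["tool_pos"]
f=p+O@[-.0012,0,.0273]
for k in(.0661,-.0661): print(proj("side",f+O@[-k,0,-.022]),end=" ")
print("seen",(np.array([[264,156],[140,235]])+.5)/2-.5+[240,140])
E
python3 -m handwheel '[[[0,-0.005,0],[0.001,-0.003,0.08],-1],[[0,-0.005,0],[0.001,-0.003,0.16],-1],[[0,-0.005,0],[0.001,-0.003,0.16],-1],[[0,-0.005,0],[0.001,-0.003,0.16],-1],[[0,-0.005,0],[0.001,-0.003,0.16],-1],[[0,-0.005,0],[0.001,-0.003,0.16],-1],[[0,-0.005,0],[0.001,-0.003,0.16],-1],[[0,-0.005,0],[0.001,-0.003,0.16],-1]]'
python3 - <<'E'
from h import *
go(*wipe_pose(.116,0))
s=ctrl.observe();print(s['orientation'].T@s['wrist_force'],s['orientation'].T@s['torque'])
t=ctrl.snapshot('top');s=ctrl.snapshot('side')
cv2.imwrite('pics/s3.png',cv2.resize(s[200:300,290:420],None,fx=6,fy=6,interpolation=2))
E
```

```text
[[371.86635109 216.48476802]] [[310.32065374 255.78652649]] seen [[371.75 217.75]
 [309.75 257.25]]
time_s: 7.18
tool_pos: [0.598, -0.0298, 0.1421]
orientation: [[-0.833, 0.186, 0.521], [0.158, 0.983, -0.098], [-0.531, 0.0, -0.848]]
wrist_force: [-0.2, -0.3, -2.2]
width: 0.0231
gripper_force: 79.1
turn [ 0.0003  0.0029 -0.    ] shift [ 0.0105 -0.0021  0.0465] mm [ 3.2 -0.6 13.9] deg [ 0.03  0.26 -0.  ]
[ 1.25036128 -0.34494679  1.80990849] [0.05447098 0.81791087 0.07487125]
```

View pics/s3.png

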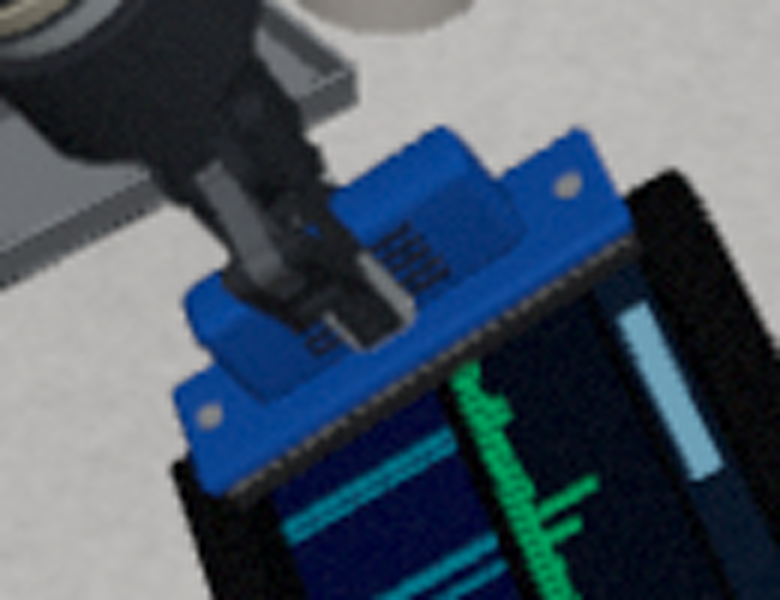

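The pad lies across the glass at its left end, close to the surface. Descending slowly to contact.

```bash
cat > f.py <<'E'
from h import *
s=ctrl.observe();O=s["orientation"]
print("toolF",np.round(O.T@s['wrist_force'],2),"toolT",np.round(O.T@s['torque'],3));go(*wipe_pose(.116,0))
E
python3 -m handwheel '[[[0,0.003,0],[0.01,-0.002,0.015],-1],[[0,0.003,0],[0.01,-0.002,0.028],-1],[[0,0.003,0],[0.01,-0.002,0.028],-1],[[0,0.003,0],[0.01,-0.002,0.028],-1],[[0,0.003,0],[0.01,-0.002,0.028],-1],[[0,0.003,0],[0.01,-0.002,0.028],-1]]'; python3 f.py
```

```text
time_s: 8.02
tool_pos: [0.5998, -0.0308, 0.1333]
orientation: [[-0.835, 0.186, 0.518], [0.159, 0.983, -0.097], [-0.527, 0.001, -0.85]]
wrist_force: [-1.8, 0.1, -1.2]
width: 0.0234
gripper_force: 79.4
toolF [ 2.13 -0.27  0.05] toolT [0.028 1.136 0.059]
turn [ 0.0005 -0.0001 -0.0003] shift [0.0003 0.0003 0.0183] mm [0.1 0.1 5.5] deg [ 0.05 -0.   -0.03]
```

```bash
python3 -m handwheel '[[[0,0,0],[0,0,0.005],-1],[[0,0,0],[0,0,0.005],-1],[[0,0,0],[0,0,0.005],-1]]' >/dev/null; python3 f.py
python3 -m handwheel '[[[0,0.017,0],[0,0,0],-1],[[0,0.017,0],[0,0,0],-1],[[0,0.017,0],[0,0,0],-1],[[0,0.017,0],[0,0,0],-1]]' >/dev/null; python3 f.py
```

```text
toolF [ 2.8 -0.8 -3.2] toolT [0.028 1.353 0.042]
turn [ 0.0006  0.0001 -0.0003] shift [0.0008 0.0002 0.0134] mm [0.2 0.1 4. ] deg [ 0.05  0.01 -0.02]
toolF [-0.15  0.54 -0.45] toolT [-0.032  0.638 -0.016]
turn [ 0.0004 -0.016  -0.0003] shift [0.0029 0.0006 0.0131] mm [0.9 0.2 3.9] deg [ 0.03 -1.44 -0.03]
```

```bash
python3 -m handwheel '[[[0,0.017,0],[0,0,0],-1],[[0,0.017,0],[0,0,0],-1],[[0,0.017,0],[0,0,0],-1],[[0,0.017,0],[0,0,0],-1]]' >/dev/null; python3 f.py
```

```text
toolF [1.01 0.32 1.22] toolT [-0.039  0.72  -0.012]
turn [ 0.0009 -0.0342 -0.0002] shift [-0.0008 -0.0002  0.0128] mm [-0.2 -0.1  3.8] deg [ 0.08 -3.08 -0.01]
```

```bash
python3 -m handwheel '[[[0,0,0],[0,0,0.008],-1],[[0,0,0],[0,0,0.008],-1],[[0,0,0],[0,0,0.008],-1],[[0,0,0],[0,0,0.008],-1]]' >/dev/null; python3 f.py
python3 -m handwheel '[[[0,0.017,0],[0,0,0],-1],[[0,0.017,0],[0,0,0],-1],[[0,0.017,0],[0,0,0],-1],[[0,0.017,0],[0,0,0],-1]]' >/dev/null; python3 f.py
```

```text
toolF [ 3.04  1.05 -1.6 ] toolT [-0.139  0.944 -0.009]
turn [ 0.0007 -0.0341 -0.0002] shift [-0.0007 -0.0001  0.0054] mm [-0.2 -0.   1.6] deg [ 0.06 -3.07 -0.02]
toolF [-0.11  0.96 -4.36] toolT [-0.087  0.107 -0.044]
turn [ 0.0003 -0.0494 -0.0002] shift [0.0043 0.0005 0.0062] mm [1.3 0.1 1.9] deg [ 0.03 -4.44 -0.02]
```

Force against tilt forms a V with its minimum near 29.2°, so the image fit was about 2.5° too steep. I'll back off 8 mm and refit the in-plane pose with the plane taken from contact.

```bash
python3 -m handwheel '[[[0,-0.02,0],[0,0,-0.03],-1],[[0,-0.02,0],[0,0,-0.03],-1],[[0,-0.02,0],[0,0,-0.03],-1],[[0,-0.02,0],[0,0,-0.03],-1]]' >/dev/null; python3 f.py
python3 - <<'E'
from h import *
im={n:cv2.GaussianBlur(cv2.imread(f"pics/{n}0.png"),(0,0),.7).max(2).astype(float) for n in CAL}
u=lambda p,o,k:(np.array(p)+.5)/k-.5+o
Q={"top":u([(126,37),(725,168),(605,530),(43,407)],(350,160),4),"side":u([(280,26),(468,386),(162,552),(27,173)],(310,220),3)}
F={"top":[(.08,.92),(.08,.35),(.08,.92),(.72,.92)],"side":[(.08,.92),(.08,.3),(.08,.92),(.08,.35)]}
pts={}
for n in Q:
    L=[]
    for i in range(4):
        a,b=Q[n][i],Q[n][(i+1)%4];d=(b-a)/np.linalg.norm(b-a);nn=np.array([d[1],-d[0]])
        if nn@(a-Q[n].mean(0))<0:nn=-nn
        for f in np.linspace(*F[n][i],15):
            t=np.linspace(-5,5,101);p=a+f*(b-a)+t[:,None]*nn
            v=cv2.remap(im[n],p[:,0].astype(np.float32)[None],p[:,1].astype(np.float32)[None],1)[0]
            L.append(p[np.argmax(v>(np.median(v[:15])+np.median(v[-15:]))/2)])
    pts[n]=L
box=np.array([(x,y,z) for x in(-.095,.095) for y in(-.142,.142) for z in(0,-.022)])
r0=scrR(SYAW,STILT);c=S+r0@[0,.116,.0035]
def dist(p,n,S_,yaw,tilt):
    h=cv2.convexHull(proj(n,box@scrR(yaw,tilt).T+S_).astype(np.float32))
    return [cv2.pointPolygonTest(h,(float(a),float(b)),True) for a,b in pts[n]]
for tilt in(28.7,29.3,30):
  for cams in(("top",),("side",),("top","side")):
    def res(p):
        r=scrR(p[2],tilt);Sx=c+r@[p[0],p[1],0]
        return np.concatenate([dist(0,n,Sx,p[2],tilt) for n in cams])
    s=least_squares(res,[0,-.116,-10.7],loss="soft_l1",f_scale=.5,diff_step=1e-4,x_scale=[.01,.01,1])
    print(tilt,cams,"S",np.round(c+scrR(s.x[2],tilt)@[s.x[0],s.x[1],0],4),"yaw",round(s.x[2],2),"rms",np.sqrt(np.mean(res(s.x)**2)),[round(float(np.mean(np.split(res(s.x),len(cams)*4)[i])),2) for i in range(4*len(cams))])
E
```

```text
toolF [ 1.2  -0.32  1.72] toolT [-0.003  0.716 -0.038]
turn [ 0.0002 -0.0309 -0.0007] shift [0.002  0.0012 0.0337] mm [ 0.6  0.4 10.1] deg [ 0.02 -2.78 -0.06]
28.7 ('top',) S [ 0.5967 -0.1491  0.1101] yaw -10.43 rms 0.681017035171672 [0.62, 0.45, 1.01, 0.45]
28.7 ('side',) S [ 0.5953 -0.1485  0.1092] yaw -10.33 rms 1.1236216466292397 [0.66, 0.49, 0.72, 1.94]
28.7 ('top', 'side') S [ 0.5959 -0.1488  0.1094] yaw -10.24 rms 0.9947640933182959 [0.1, 0.2, 1.47, 0.65, 1.05, 0.61, 0.32, 1.84]
29.3 ('top',) S [ 0.5968 -0.1491  0.1101] yaw -10.4 rms 0.6171027993966313 [0.66, 0.5, 0.74, 0.48]
29.3 ('side',) S [ 0.5951 -0.1487  0.1093] yaw -10.56 rms 1.001976830164899 [0.64, 0.37, 0.71, 1.71]
29.3 ('top', 'side') S [ 0.5958 -0.149   0.1094] yaw -10.29 rms 0.8954222622525491 [0.06, 0.45, 1.28, 0.51, 1.12, 0.5, 0.18, 1.59]
30 ('top',) S [ 0.5963 -0.1503  0.1086] yaw -9.2 rms 0.813935928885815 [0.31, 0.3, 0.71, 0.51]
30 ('side',) S [ 0.5946 -0.1491  0.1088] yaw -10.35 rms 0.801130104766989 [0.43, 0.46, 0.74, 1.24]
30 ('top', 'side') S [ 0.5956 -0.149   0.1094] yaw -10.32 rms 0.8072825320767173 [-0.07, 0.63, 1.11, 0.44, 1.12, 0.28, 0.08, 1.35]
```

```bash
cat > dots.py <<'E'
from h import *
s=ctrl.observe();O=s["orientation"];p=s["tool_pos"];f=p+O@[-.0012,0,.0273]
P=np.array([f+O@[-k,0,-.022] for k in(.0661,-.0661)]);q=proj("side",P);im=ctrl.snapshot("side").astype(float)
for i in range(2):
    x,y=np.round(q[i]).astype(int);w=np.clip(im[y-5:y+7,x-6:x+7,2]-60,0,None)
    yy,xx=np.mgrid[y-5:y+7,x-6:x+7];print(q[i],"seen",(w*xx).sum()/w.sum(),(w*yy).sum()/w.sum(),w.max())
E
python3 dots.py
```

```text
[385.83082774 233.54927518] seen 388.48618371919343 231.8640776699029 125.0
[324.34190753 269.67386829] seen 320.2540033130867 272.23357261181667 123.0
```

```bash
cat >> dots.py <<'E'
print("--")
R8=cv2.resize(im,None,fx=4,fy=4,interpolation=cv2.INTER_CUBIC)[:,:,2]
for th in(70,85):
    n,l,st,ce=cv2.connectedComponentsWithStats((R8>th).astype(np.uint8))
    for i in range(2):
        c=[(np.linalg.norm((ce[k]+.5)/4-.5-q[i]),tuple(np.round((ce[k]+.5)/4-.5,2)),st[k,4]/16) for k in range(1,n) if 1<st[k,4]/16<30]
        print(th,q[i],min(c))
E
python3 dots.py | sed -n '/--/,$p'
```

```text
--
70 [385.83717428 233.54200513] (np.float64(0.8453349039290937), (np.float64(385.08), np.float64(233.92)), np.float64(13.875))
70 [324.34608874 269.67146113] (np.float64(0.7164889074782208), (np.float64(323.81), np.float64(270.14)), np.float64(13.375))
85 [385.83717428 233.54200513] (np.float64(0.8446319718620336), (np.float64(385.09), np.float64(233.93)), np.float64(11.4375))
85 [324.34608874 269.67146113] (np.float64(0.7306352265277105), (np.float64(323.8), np.float64(270.15)), np.float64(10.875))
```

```bash
cat >> h.py <<'E'
S=np.array([.5958,-.149,.1096]);SYAW,STILT=-10.5,29.2
def wp(y,h,x=0,tilt=STILT): return wipe_pose(y,h,x,SYAW,tilt,S)
E
cat > f.py <<'E'
from h import *
import sys
s=ctrl.observe();O=s["orientation"]
print(s['time_s'],"toolF",np.round(O.T@s['wrist_force'],2),"toolT",np.round(O.T@s['torque'],3));go(*wp(*map(float,sys.argv[1:])))
E
python3 f.py .117 .004
```

```text
11.0 toolF [ 1.46 -0.03  1.99] toolT [-0.006  0.735 -0.014]
turn [-0.001  -0.0022 -0.003 ] shift [-0.006   0.0016  0.009 ] mm [-1.8  0.5  2.7] deg [-0.09 -0.19 -0.27]
```

Baseline in free air is tool Fz ≈ +1.9 N.

```bash
python3 -m handwheel '[[[-0.001,-0.002,-0.003],[-0.006,0.002,0.009],-1],[[-0.001,-0.002,-0.003],[-0.006,0.002,0.009],-1],[[-0.001,-0.002,-0.003],[-0.006,0.002,0.017],-1],[[-0.001,-0.002,-0.003],[-0.006,0.002,0.026],-1],[[-0.001,-0.002,-0.003],[-0.006,0.002,0.026],-1],[[-0.001,-0.002,-0.003],[-0.006,0.002,0.026],-1],[[-0.001,-0.002,-0.003],[-0.006,0.002,0.026],-1]]' >/dev/null; python3 f.py .117 -.0035
```

```text
11.875 toolF [ 0.15 -0.75  0.71] toolT [ 0.03   0.798 -0.006]
turn [0.0001 0.0001 0.0005] shift [-0.0003 -0.0014  0.0094] mm [-0.1 -0.4  2.8] deg [0.01 0.01 0.04]
```

```bash
python3 -m handwheel '[[[0,0,0],[0,0,0.005],-1],[[0,0,0],[0,0,0.01],-1],[[0,0,0],[0,0,0.01],-1],[[0,0,0],[0,0,0.01],-1],[[0,0,0],[0,0,0.01],-1]]' >/dev/null; python3 f.py .117 -.0035
```

```text
12.5 toolF [ 0.79 -0.43 -3.71] toolT [ 0.174  0.883 -0.035]
turn [0.0002 0.0001 0.0005] shift [-0.0002 -0.0015 -0.0005] mm [-0.1 -0.5 -0.1] deg [0.02 0.01 0.04]
```

```bash
python3 -m handwheel '[[[0.004,0.004,0],[0,0,0],-1],[[0.004,0.004,0],[0,0,0],-1],[[0.004,0.004,0],[0,0,0],-1],[[0.004,0.004,0],[0,0,0],-1]]' >/dev/null; python3 f.py .117 -.0035
```

```text
13.0 toolF [ 2.14  0.63 -4.44] toolT [-0.099  0.66  -0.015]
turn [-0.0035 -0.0039  0.0005] shift [-0.0002 -0.002  -0.0008] mm [-0.1 -0.6 -0.2] deg [-0.32 -0.35  0.04]
```

```bash
python3 -m handwheel '[[[-0.002,-0.002,0],[0,-0.01,0.001],-1],[[-0.002,-0.002,0],[0,-0.03,0.001],-1],[[-0.002,-0.002,0],[0,-0.05,0.001],-1],[[-0.002,-0.002,0],[0,-0.07,0.001],-1],[[-0.002,-0.002,0],[0,-0.09,0.001],-1],[[-0.002,-0.002,0],[0,-0.11,0.001],-1],[[-0.002,-0.002,0],[0,-0.13,0.001],-1],[[-0.002,-0.002,0],[0,-0.15,0.001],-1]]' >/dev/null; python3 f.py .072 -.0037
```

```text
14.0 toolF [ 0.42  4.44 -4.29] toolT [-0.858  0.689 -0.021]
turn [-0.0013 -0.002   0.0007] shift [-0.0003 -0.0016 -0.0003] mm [-0.1 -0.5 -0.1] deg [-0.12 -0.18  0.06]
```

```bash
python3 -m handwheel '[[[0,0,0],[0,-0.02,0],-1],[[0,0,0],[0,-0.04,0],-1],[[0,0,0],[0,-0.06,0],-1],[[0,0,0],[0,-0.08,0],-1],[[0,0,0],[0,-0.1,0],-1],[[0,0,0],[0,-0.12,0],-1],[[0,0,0],[0,-0.14,0],-1],[[0,0,0],[0,-0.16,0],-1],[[0,0,0],[0,-0.18,0],-1],[[0,0,0],[0,-0.2,0],-1]]' >/dev/null; python3 f.py .012 -.0037
```

```text
15.25 toolF [ 0.94  2.95 -4.59] toolT [-0.809  0.615 -0.031]
turn [-0.0018 -0.002   0.0004] shift [-0.0003 -0.0001  0.0002] mm [-0.1 -0.   0.1] deg [-0.17 -0.18  0.04]
```

```bash
python3 -m handwheel '[[[0,0,0],[0,-0.02,0],-1],[[0,0,0],[0,-0.04,0],-1],[[0,0,0],[0,-0.06,0],-1],[[0,0,0],[0,-0.08,0],-1],[[0,0,0],[0,-0.1,0],-1],[[0,0,0],[0,-0.12,0],-1],[[0,0,0],[0,-0.14,0],-1],[[0,0,0],[0,-0.16,0],-1],[[0,0,0],[0,-0.18,0],-1],[[0,0,0],[0,-0.2,0],-1]]' >/dev/null; python3 f.py -.048 -.0037
```

```text
16.5 toolF [ 0.08  3.37 -3.75] toolT [-0.847  0.656 -0.015]
turn [-0.0018 -0.002   0.0005] shift [-0.0001 -0.0001  0.0008] mm [-0.  -0.   0.2] deg [-0.16 -0.18  0.04]
```

```bash
python3 -m handwheel '[[[0,0,0],[0,-0.02,0],-1],[[0,0,0],[0,-0.04,0.001],-1],[[0,0,0],[0,-0.06,0.001],-1],[[0,0,0],[0,-0.08,0.001],-1],[[0,0,0],[0,-0.1,0.001],-1],[[0,0,0],[0,-0.12,0.001],-1],[[0,0,0],[0,-0.14,0.001],-1],[[0,0,0],[0,-0.16,0.001],-1],[[0,0,0],[0,-0.18,0.001],-1],[[0,0,0],[0,-0.2,0.001],-1],[[0,0,0],[0,-0.22,0.001],-1],[[0,0,0],[0,-0.23,0.001],-1],[[0,0,0],[0,-0.23,0.001],-1],[[0,0,0],[0,-0.23,0.001],-1]]' >/dev/null; python3 f.py -.117 -.0037
python3 - <<'E'
from h import *
im=ctrl.snapshot("side");cv2.imwrite("pics/s4.png",cv2.resize(im[230:420,300:480],None,fx=3,fy=3))
E
```

```text
18.25 toolF [ 1.02  1.63 -4.01] toolT [-0.352  0.621 -0.002]
turn [-0.0032 -0.0024 -0.0001] shift [-0.0005  0.0023  0.0005] mm [-0.2  0.7  0.1] deg [-0.28 -0.22 -0.01]
```

View pics/s4.png

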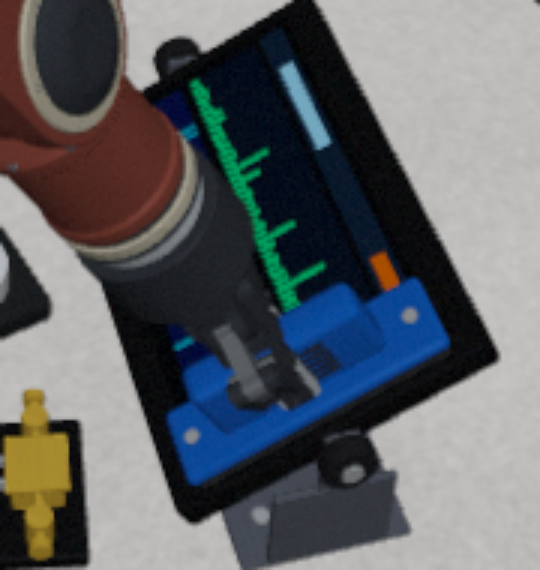

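```bash
python3 - <<'E'
from h import *
r=scrR(SYAW,STILT)
z=lambda p:np.round((proj("side",S+r@p)-[300,230]+.5)*3-.5,0)
print("panel",z([.095,-.142,0]),z([-.095,-.142,0]),z([-.095,-.142,-.022]),z([.095,-.142,-.022]))
s=ctrl.observe();O=s["orientation"];f=s["tool_pos"]+O@[-.0012,0,.0273]
w=lambda p:np.round((proj("side",f+O@[-p[0],p[1],-p[2]])-[300,230]+.5)*3-.5,0)
print("plate top",w([.078,-.023,.022]),w([-.078,-.023,.022]),"bot",w([.078,-.023,.012]),w([-.078,-.023,.012]),"dots",w([.0661,0,.022]),w([-.0661,0,.022]))
E
```

```text
panel [[492. 339.]] [[176. 512.]] [[194. 527.]] [[506. 358.]]
plate top [[449. 338.]] [[187. 481.]] bot [[456. 346.]] [[195. 488.]] dots [[412. 314.]] [[193. 434.]]
```

The wiper stands at the right end of the glass with its plate just inside the panel edge, dots at (410,316) and (191,436). The stroke is complete, so I lift off along the normal.

```bash
python3 -m handwheel '[[[0,0,0],[0,0,-0.05],-1],[[0,0,0],[0,0,-0.15],-1],[[0,0,0],[0,0,-0.28],-1],[[0,0,0],[0,0,-0.28],-1],[[0,0,0],[0,0,-0.28],-1]]'; python3 -c "
from h import *
go([.609,.2200,.215],down(PYAW))"
```

```text
time_s: 18.92
tool_pos: [0.5214, -0.255, 0.202]
orientation: [[-0.861, 0.185, 0.474], [0.161, 0.983, -0.093], [-0.483, -0.004, -0.876]]
wrist_force: [-0.3, 0.2, -2.2]
width: 0.0235
gripper_force: 79.3
turn [-0.0714  0.3154 -0.2684] shift [-0.018   1.6097 -0.0462] mm [ -5.4 482.9 -13.9] deg [ -6.43  28.39 -24.15]
```

```bash
python3 -m handwheel '[[[0,0,0],[0,0.9,-0.1],-1],[[0,0,0],[0,0.9,-0.1],-1],[[0,0,0],[0,0.9,-0.1],-1],[[0,0,0],[0,0.9,-0.1],-1],[[0,0,0],[0,0.9,-0.1],-1],[[0,0,0],[0,0.9,-0.1],-1],[[0,0,0],[0,0.9,-0.1],-1]]'; python3 -c "
from h import *
go([.609,.2200,.215],down(PYAW))"
```

```text
time_s: 19.8
tool_pos: [0.5568, 0.0127, 0.2274]
orientation: [[-0.861, 0.185, 0.474], [0.16, 0.983, -0.094], [-0.483, -0.005, -0.876]]
wrist_force: [0.3, -0.6, -1.8]
width: 0.0235
gripper_force: 79.3
turn [-0.0723  0.3153 -0.2681] shift [-0.0193  0.7115  0.0537] mm [ -5.8 213.4  16.1] deg [ -6.51  28.38 -24.13]
```

```bash
python3 -m handwheel '[[[-0.02,0.1,-0.09],[-0.019,0.71,0.03],-1],[[-0.04,0.2,-0.18],[-0.019,0.71,0.054],-1],[[-0.072,0.315,-0.268],[-0.019,0.71,0.054],-1],[[-0.072,0.315,-0.268],[-0.019,0.71,0.054],-1],[[-0.072,0.315,-0.268],[-0.019,0.71,0.054],-1],[[-0.072,0.315,-0.268],[-0.019,0.71,0.054],-1],[[-0.072,0.315,-0.268],[-0.019,0.71,0.054],-1],[[-0.072,0.315,-0.268],[-0.019,0.71,0.054],-1]]'; python3 -c "
from h import *
go([.608,.2185,.06],down(PYAW))"
```

```text
time_s: 20.8
tool_pos: [0.6089, 0.2201, 0.2173]
orientation: [[-0.97, -0.243, 0.004], [-0.243, 0.97, -0.0], [-0.004, -0.001, -1.0]]
wrist_force: [-0.4, -0.6, -1.6]
width: 0.0231
gripper_force: 79.3
turn [-0.0007  0.0026  0.0005] shift [ 0.0064 -0.004   0.5242] mm [  1.9  -1.2 157.3] deg [-0.06  0.24  0.04]
```

```bash
python3 -m handwheel '[[[0,0.003,0],[0.006,-0.004,0.2],-1],[[0,0.003,0],[0.006,-0.004,0.4],-1],[[0,0.003,0],[0.006,-0.004,0.52],-1],[[0,0.003,0],[0.006,-0.004,0.52],-1],[[0,0.003,0],[0.006,-0.004,0.52],-1],[[0,0.003,0],[0.006,-0.004,0.52],-1]]'; python3 -c "
from h import *
go([.608,.2185,.0300],down(PYAW))"
```

```text
time_s: 21.55
tool_pos: [0.6093, 0.2212, 0.0635]
orientation: [[-0.97, -0.245, 0.003], [-0.245, 0.97, 0.002], [-0.003, 0.002, -1.0]]
wrist_force: [0.9, -1.0, -2.0]
width: 0.0229
gripper_force: 79.4
turn [0.001  0.0021 0.0012] shift [ 0.0067 -0.0079  0.1116] mm [ 2.  -2.4 33.5] deg [0.09 0.19 0.11]
```

```bash
python3 -m handwheel '[[[0,0.002,0.001],[0.006,-0.008,0.04],-1],[[0,0.002,0.001],[0.006,-0.008,0.08],-1],[[0,0.002,0.001],[0.006,-0.008,0.1],-1],[[0,0.002,0.001],[0.006,-0.008,0.105],-1],[[0,0.002,0.001],[0.006,-0.008,0.105],-1],[[0,0.002,0.001],[0.006,-0.008,0.105],-1]]'; python3 -c "
from h import *
go([.608,.2185,.0303],down(PYAW))"
```

```text
time_s: 22.3
tool_pos: [0.6068, 0.2176, 0.0296]
orientation: [[-0.97, -0.243, -0.004], [-0.243, 0.97, -0.0], [0.004, 0.001, -1.0]]
wrist_force: [-1.4, -1.5, 1.9]
width: 0.0236
gripper_force: 80.0
turn [ 0.0004 -0.0026  0.0004] shift [-0.0047  0.002  -0.0022] mm [-1.4  0.6 -0.7] deg [ 0.03 -0.24  0.04]
```

Resting lightly on the felt in the tray. Releasing slowly and retreating.

```bash
python3 -m handwheel '[[[0,-0.002,0],[0,0,-0.002],-0.3],[[0,-0.002,0],[0,0,-0.002],0],[[0,-0.002,0],[0,0,-0.002],0.4],[[0,-0.002,0],[0,0,-0.002],0.7],[[0,-0.002,0],[0,0,-0.002],0.7],[[0,-0.002,0],[0,0,-0.002],0.7],[[0,-0.002,0],[0,0,-0.002],0.7],[[0,-0.002,0],[0,0,-0.002],0.7]]'; python3 -m handwheel '[[[0,0,0],[0,0,-0.1],0.7],[[0,0,0],[0,0,-0.3],0.7],[[0,0,0],[0,0,-0.5],0.7],[[0,0,0],[0,0.5,-0.6],0.7],[[0,0,0],[0,0.7,-0.6],0.7],[[0,0,0],[0,0.7,-0.6],0.7],[[0,0,0],[0,0.7,-0.6],0.7],[[0,0,0],[0,0.7,-0.6],0.7],[[0,0,0],[0,0.7,-0.6],0.7],[[0,0,0],[0,0.7,-0.6],0.7]]'
python3 - <<'E'
from h import *
t=ctrl.snapshot("top");s=ctrl.snapshot("side")
m=np.zeros((600,800,3),np.uint8);m[:600,:400]=cv2.resize(t[130:430,180:380],None,fx=2,fy=2);m[:600,400:800]=cv2.resize(s[140:440,220:420],None,fx=2,fy=2)
cv2.imwrite("pics/end.png",m)
for n,i in(("top",t),("side",s)):
    d=cv2.absdiff(i,cv2.imread(f"pics/{n}0.png")).max(2)>60
    k,l,st,c=cv2.connectedComponentsWithStats(d.astype(np.uint8));print(n,[list(map(int,x)) for x in st[1:] if x[4]>8])
E
```

```text
time_s: 23.3
tool_pos: [0.6068, 0.2174, 0.0298]
orientation: [[-0.97, -0.243, -0.001], [-0.243, 0.97, 0.0], [0.001, 0.001, -1.0]]
wrist_force: [0.1, -0.3, -0.4]
width: 0.0727
gripper_force: 0.0
time_s: 24.55
tool_pos: [0.5575, 0.4185, 0.2094]
orientation: [[-0.971, -0.24, -0.001], [-0.24, 0.971, -0.002], [0.001, -0.001, -1.0]]
wrist_force: [0.7, 0.2, -0.6]
width: 0.0725
gripper_force: 0.0
top [[0, 168, 364, 312, 34601], [235, 189, 20, 77, 139], [252, 204, 11, 45, 108], [106, 287, 22, 16, 181], [287, 316, 4, 5, 11], [283, 319, 3, 4, 9], [272, 323, 4, 5, 12], [280, 328, 4, 4, 10], [276, 330, 3, 4, 9], [0, 445, 14, 31, 300]]
side [[31, 0, 34, 8, 71], [98, 0, 59, 45, 1604], [0, 0, 203, 278, 17396], [200, 0, 67, 112, 3217], [33, 2, 36, 15, 163], [38, 15, 29, 8, 126], [49, 51, 35, 44, 841], [285, 191, 40, 19, 78], [0, 269, 4, 9, 11], [18, 280, 21, 48, 399], [0, 295, 22, 32, 173], [0, 314, 5, 13, 19], [6, 332, 9, 8, 21]]
```

View pics/end.png

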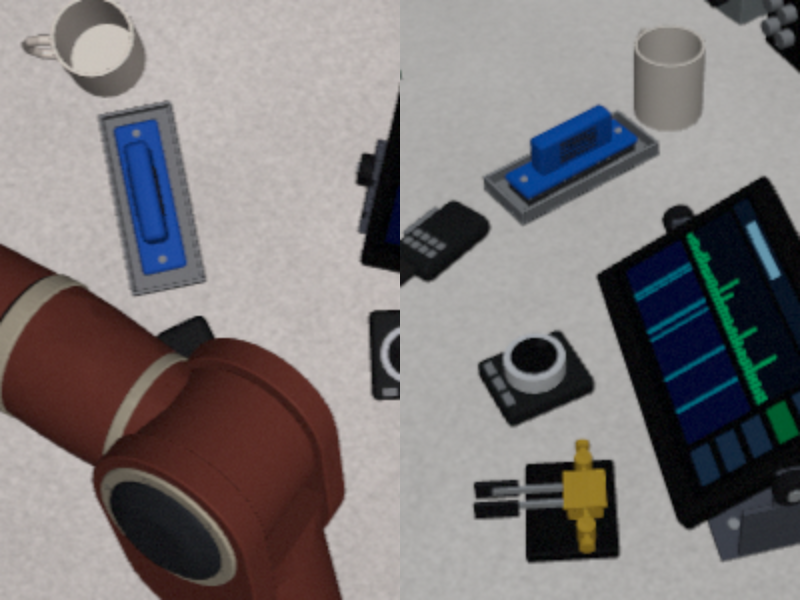

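The wiper stands centred in its tray, felt down, at about (150,197) in the left crop. The side picture shows no change at the microphone, knob, paddle or mug, and the arm is clear of everything.

```bash
python3 -c "
from bench import ctrl
print(ctrl.finish_job())"
```

```text
the job is handed in; nothing more can be done
None
```

The display was wiped left to right at a press of about 6 N at each check, the wiper is back in its tray felt side down, nothing else was moved, and the job was handed in at about 25 s; beforehand I tapped the pad on the glass at the left end to find its tilt, sometimes edge-on.

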